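# Check in a returned sensory kit: ear defenders on the bar, dish to the scanner

### The job

A children's sensory kit has come back to the returns desk: hang the red ear defenders by their headband over the bar of the headset stand and let go of them. Then lift the wooden balance dish by one of its dark grips, level, so that the loose blue ball stays in the middle inside the black ring, and when it is up turn it a quarter turn to bring the barcode on its edge squarely in front of the upright scanner's window, level with it and about a hand's width (80 mm) away. Finish while holding the dish there, still and level, and leave the other things alone.

Things in the scene. Friction and masses are not known exactly. Their poses are not given: they have to be found in the camera images.
- ear_defenders: Red child's ear defenders, rigid, about 0.15 kg, 160 (y) x 56 (x) x 150 mm, standing on the two cups, headband up. Origin: middle of the underside between the cups. Headband: half ring in the y-z plane; cups 72 mm high, 74 mm gap between them in y. Top of band: 26 mm wide (x), z 134 to 150 mm, flat for 29 mm in y: pinch it from above across the 26 mm (25 N holds it).
- band_top (a point): Middle of the top of the headband, 150 mm above the foot of the cups. The band's underside is 16 mm lower; fingertips must stay above it where the band lies on the bar.
- headset_stand: Fixed headset stand. Base plate 150 (x) x 100 (y) x 8 mm, origin in the middle of its underside; steel post at x = +62 mm; from its top a level bar 12 mm thick runs towards the stand's -x, its tip at x = -66 mm turned up 12 mm. The ear defenders hang with their x along the stand's x, either way round, a cup each side of the bar.
- bar_mid (a point): Middle of the bar of the headset stand, on its top line, 160 mm above the work surface; straight bar 50 mm to either side of it along the stand's x.
- dish: Round wooden balance dish, about 0.14 kg, 170 mm across. Origin: middle of the underside, z up. Cork floor: shallow cone, 7.5 mm above the underside in the middle, 18 mm at the wall; wall 8 mm thick, 30 mm high. Black ring of 40 mm radius on the floor. Dark grips on the wall at +y and -y; the barcode on the outer face at -x looks along the dish's -x, at the start roughly at the robot.
- grip_left (a point): Middle of the top of the grip at the dish's +y side, 86 mm from the middle. The grip is an upright block 56 mm long (x), 14 mm thick (y), its top 46 mm above the underside. Pinch it from above across the 14 mm, one finger inside the dish, fingertips at least 20 mm above the underside (dish floor); grip hard (about 40 N), as the dish hangs out to one side.
- grip_right (a point): The same for the grip at the dish's -y side.
- label (a point): Middle of the barcode, on the outer face of the dish's edge: 88 mm from the middle along the dish's -x, 21 mm above the underside.
- dish_middle (a point): Where the ball's centre is when it rests in the middle of the dish (22.5 mm above the underside).
- ball_center (a point): Centre of the loose blue ball, 30 mm across, about 20 g, that lies in the middle of the dish. It stays there while the dish is level and moved smoothly; it rolls out if the dish tilts by more than about 8 degrees or is jerked.
- scan_stand: Fixed stand (round black base, 108 mm across) with the white and black hand scanner upright in it, about 160 mm high. Origin: middle of the base's underside. The scanner looks along the stand's own -x; it stands at the robot's right and looks roughly to the left (+y).
- window (a point): Middle of the scanner's dark red window, 134 mm above the desk, 64 mm from the stand's origin along its -x; axes as the stand's. The barcode belongs 80 mm in front of it (along the stand's -x), at the same height, with the dish's -x pointing against the stand's -x.
- date_stamp: Bystander: black date stamp 42x62x98 mm. Leave it.
- ink_pad: Bystander: dark blue ink pad 89x124x16 mm. Leave it.
- member_cards: Bystander: banded stack of turquoise cards 56x87x14 mm, lying in front of the scanner. Leave it.

How it is judged (in metres and radians):
On the way, in this order (a step that is already met when the one before it is completed fails the run):
1. the ear defenders hang from their headband over the bar of the headset stand, let go, cups clear of the desk and hardly swinging (contact force between ear_defenders and headset_stand above 0.5 N and height (world z) of ear_defenders above 0.012 m and angle between ear_defenders's own z axis and vertical below 0.4 rad and distance between band_top and bar_mid below 0.07 m and contact force between the fingers and ear_defenders below 0.1 N and linear speed of ear_defenders below 0.05 m/s), for 0.3 s.
2. the dish is lifted clear of the desk, level, the ball in the middle, its barcode not yet turned to the scanner (height (world z) of dish above 0.02 m and angle between dish's own z axis and vertical below 0.12 rad and horizontal distance between ball_center and dish_middle below 0.03 m and contact force between the fingers and dish above 1 N and angle between the x axis of dish and the x axis of scan_stand, either way round above 0.5 rad), for 0.2 s.
At the end, for the whole second after the job is handed in: Ear defenders hang from the bar (band within 70 mm of its middle, off the desk), let go. Dish held 50 mm or more up, still, level within 7 deg, ball within 20 mm of its middle, barcode 50 to 110 mm before the window, within 25 mm sideways and in height, facing it within 12 deg (contact force between ear_defenders and headset_stand above 0.5 N and height (world z) of ear_defenders above 0.012 m and angle between ear_defenders's own z axis and vertical below 0.4 rad and distance between band_top and bar_mid below 0.07 m and contact force between the fingers and ear_defenders below 0.1 N and height (world z) of dish above 0.05 m and contact force between the fingers and dish above 1 N and angle between dish's own z axis and vertical below 0.12 rad and linear speed of dish below 0.03 m/s and angular speed of dish below 0.15 rad/s and horizontal distance between ball_center and dish_middle below 0.02 m and angle between the x axis of dish and the x axis of scan_stand, either way round below 0.22 rad and x of label in the frame of window between -0.11 and -0.05 m and x of dish in the frame of window below -0.12 m and y of label in the frame of window between -0.025 and 0.025 m and z of label in the frame of window between -0.025 and 0.025 m); the arm keeps its last pose, push and grip.
It fails at once if the ball rolls out of the black ring of the dish (horizontal distance between ball_center and dish_middle above 0.04 m).
It fails at once if the dish bumps the scanner or the headset stand or the hung ear defenders (contact force between dish and scan_stand above 1 N or contact force between dish and headset_stand above 1 N or contact force between dish and ear_defenders above 1 N).
It fails at once if a bystander is moved by more than 30 mm (distance of any of date_stamp, ink_pad, member_cards from where it was at the start of the episode above 0.03 m).
It also fails if it takes over 62 s, if anything falls off the work surface, if the arm or the gripper's body presses on something with over 40 N, if the wrist force passes 120 N, or if a joint passes its speed limit or range.

### The arm

A 6-joint arm with a two-finger parallel gripper is mounted at the origin on a cart in front of the work surface, level with it; the furniture and walls round the work are solid. World frame = base frame: x ahead of the robot, y to its left, z up, the work surface at z = 0. Lengths are in m, angles in degrees, forces in N, time in s.
With the tool pointing down it reaches from about 0.325 to 0.9 m from the base axis. Payload 3.5 kg.
Tool frame: the origin (TCP) lies on the centre line of the jaws, within the pads' length; the fingertips stand 17 mm ahead of it and the grasp point (between the pads) lies 2 mm behind it; z points along the fingers, y is the direction in which the jaws open and shut (so a half turn about z gives the same grasp; the last joint's range is limited). The gripper opens to 85 mm and grips with 20 to 120 N. Pads are 22 mm wide; open, the fingers measure 114 mm over their backs; the gripper's body (76 mm by 85 mm) begins 54 mm behind the grasp point. The pads swing forward as they close: fully open they stand 13 mm farther back than shut.
Start: joints at [66.096, 15.837, -1.513, 72.651, 0, 84.076], TCP at [0.193, 0.594, 0.248] pointing down, gripper open.
Joint ranges: [-178.77, 178.77], [-48.84, 107.48], [-61.69, 71.31], [-111.58, 123.2], [-90, 87.43], [-180, 180]. Speed limits (degrees/s): [147.25, 147.25, 180, 180, 180, 180].

### API

Orientations are given as a 3x3 rotation matrix whose columns are the frame's x, y, z axes.
In Python, from workcell import arm, snapshot, camera_model, hand_in, models gives the robot as it stands.
- The arm moves only by the shell command python3 -m pendant 'ROWS' [FORCE]. ROWS is JSON, one flat list of numbers, 5 for each row, row after row: the closure, from 0 (fully open) to 1 (shut), then the shift along the tool's x, y, z in mm, then the turn about the tool's z in degrees. In form: [gripper, x, y, z, twist, gripper, x, y, z, twist, ...]. A call has 1 to 20 rows; each row is the pose to reach, as a shift and turn from the pose commanded when the call began, along the tool's axes at that moment; what a row does not reach only later rows make up. A row lasts 1/12 s, in which the tool goes at most 41.7 mm and 7.16 degrees, less where a joint would pass 70% of its speed; a pose out of reach is approached as far as the arm can. A call with a gripper value outside its range is refused whole. The fingers move at their own pace and stop on an object; FORCE is the grip in N (left out, the last holds). Time passes only in rows, so rows that repeat a pose let the fingers close. It gives the time, the measured TCP pose, the force and the opening at its end, in the units of the state.
- arm.get_state(): the state, without advancing time (a new reading comes with each control period).
- snapshot(name): name is "scene" or "top" or "wrist"; returns the picture (384x512x3 uint8, red, green, blue); there is no depth.
- camera_model(name): a dict with "fx", "fy", "cx", "cy" (pixels), "position" and "rotation" of the camera in the world; the wrist camera has in their place "mount" (4x4, takes a point from camera to tool coordinates, whose origin is the TCP and whose axes are the flange's). Camera axes: x right, y up, looking along -z (the intrinsics and any distortion apply to the point x, -y, -z); pixel columns grow to the right and rows downward; lengths in m; the calibration is good to about 2 mm. A picture is of the moment at which its call begins: read the wrist's pose just before it. camera_model takes no time and is no camera call.
- hand_in(): hands the job in, once; it reports no verdict.
Trained networks look in the newest picture that a camera, given by its name, has taken for a name from the list of things; names that differ only in an ending like _2 or _b are one class to them, and where a whole thing is asked for, a point or a joint stands for the part that bears it (a point fixed in the world has none). Each returns a list of dicts, best first, with "p" (0 to 1); they miss things now and then, are a little off and sometimes report something else, mostly with a low value. They report only what shows in the picture. A call takes as long as a camera call.
- models.spot_in(camera, query): "rect" ([left, top, right, bottom] in pixels, round what is visible of it).
- models.trace(camera, query): "region" (384x512 bool, what is visible of it) and "rect" ([left, top, right, bottom] in pixels, round what is visible of it).
The state is a dict: "time": time; "q": joint angles; "qvel": joint speeds; "effort": joint torques, N m; "ee_pos": TCP position; "eef_rot": TCP orientation; "force": force on the tool from outside, world axes, zero at the start; "torque": the same for the moment, N m; "opening": finger opening in m.
Only numpy, scipy, OpenCV 4.12 (cv2) and the standard library are available. Lean on these libraries where they do the work, as an engineer would, in place of code of your own. Each camera call takes 0.05 s, during which the arm holds its last target. There are 200 camera calls.

## Working session

There is one attempt and no reset: what is moved stays moved. The work goes in short steps, Python scripts to look and compute and a shell command to move; the robot and the scene stay as the last step left them, time stands still between calls to the robot, and variables do not carry over. Pictures are saved under pics/ and viewed, about 8 in all and at most 12, crops included, and the job is handed in when it is done.

```bash
mkdir -p pics; ls; python3 - <<'E'
from workcell import arm, snapshot, camera_model, models
import cv2, numpy as np
np.set_printoptions(precision=4,suppress=True)
s=arm.get_state(); print(s['time'],s['ee_pos'],s['eef_rot'],s['opening'])
ims=[]
for n in ("scene","top"):
    im=snapshot(n); cv2.imwrite(f"pics/{n}0.png",im[:,:,::-1]); 
    c=camera_model(n); print(n,{k:(np.array(v).round(4).tolist()) for k,v in c.items() if k!='name'})
    for q in ["ear_defenders","headset_stand","dish","ball_center","label","scan_stand","window","date_stamp","ink_pad","member_cards","grip_left","grip_right","band_top"]:
        r=models.spot_in(n,q); print(q,[(np.round(d['rect']).astype(int).tolist(),round(float(d['p']),2)) for d in r[:2]])
print({k:(np.array(v).round(4).tolist()) for k,v in camera_model("wrist").items()})
print(arm.get_state()['time'])
E
```

```text
pics
0.0 [0.1926 0.5938 0.2471] [[-0.9512  0.3087 -0.0009]
 [ 0.3087  0.9512 -0.002 ]
 [ 0.0002 -0.0022 -1.    ]] 0.08567064243025044
scene {'fx': 366.6687, 'fy': 366.6687, 'cx': 260.9421, 'cy': 192.5547, 'position': [-0.1915, -0.6697, 0.9225], 'rotation': [[0.6443, 0.4925, -0.585], [-0.7647, 0.4127, -0.4949], [-0.0023, 0.7663, 0.6425]]}
ear_defenders [([152, 161, 182, 210], 0.59)]
headset_stand [([196, 138, 235, 190], 0.8), ([339, 223, 376, 285], 0.7)]
dish [([229, 199, 281, 239], 0.58)]
ball_center [([252, 216, 259, 227], 0.44)]
label [([228, 198, 280, 241], 0.85), ([252, 214, 258, 224], 0.43)]
scan_stand [([337, 220, 377, 283], 0.83)]
window [([337, 224, 375, 283], 0.9), ([228, 202, 280, 240], 0.44)]
date_stamp [([253, 162, 273, 187], 0.9), ([228, 201, 279, 243], 0.26)]
ink_pad [([290, 185, 325, 208], 0.9), ([198, 139, 237, 191], 0.2)]
member_cards [([281, 266, 309, 282], 0.84)]
grip_left [([230, 201, 278, 238], 0.75)]
grip_right [([229, 199, 278, 243], 0.69)]
band_top [([148, 161, 181, 205], 0.73)]
top {'fx': 355.413, 'fy': 355.413, 'cx': 255.1153, 'cy': 194.3639, 'position': [0.
[... 242 characters left out ...]
08], 0.28), ([314, 228, 338, 252], 0.27)]
label [([242, 196, 290, 240], 0.97)]
scan_stand [([342, 194, 374, 218], 0.69), ([242, 201, 288, 240], 0.22)]
window [([340, 189, 373, 220], 0.63)]
date_stamp []
ink_pad [([265, 147, 300, 177], 0.56)]
member_cards [([315, 230, 341, 249], 0.71), ([224, 159, 244, 176], 0.44)]
grip_left [([243, 199, 286, 242], 0.8)]
grip_right [([246, 198, 287, 241], 0.59), ([341, 190, 372, 217], 0.17)]
band_top [([151, 232, 192, 255], 0.8), ([240, 196, 286, 243], 0.49)]
{'fx': 275.2476, 'fy': 275.2476, 'cx': 252.6051, 'cy': 188.4957, 'mount': [[0.0011, 0.9453, 0.3262, 0.0853], [1.0, -0.0013, 0.0003, -0.0001], [0.0007, 0.3262, -0.9453, -0.125], [0.0, 0.0, 0.0, 1.0]]}
1.4
```

```bash
python3 - <<'E'
import cv2
a=cv2.imread("pics/scene0.png")[130:310,140:390]; cv2.imwrite("pics/s1.png",cv2.resize(a,None,fx=3.2,fy=3.2,interpolation=cv2.INTER_CUBIC))
b=cv2.imread("pics/top0.png")[130:270,140:390]; cv2.imwrite("pics/t1.png",cv2.resize(b,None,fx=3.2,fy=3.2,interpolation=cv2.INTER_CUBIC))
E
```

```text
(no output)
```

View pics/s1.png

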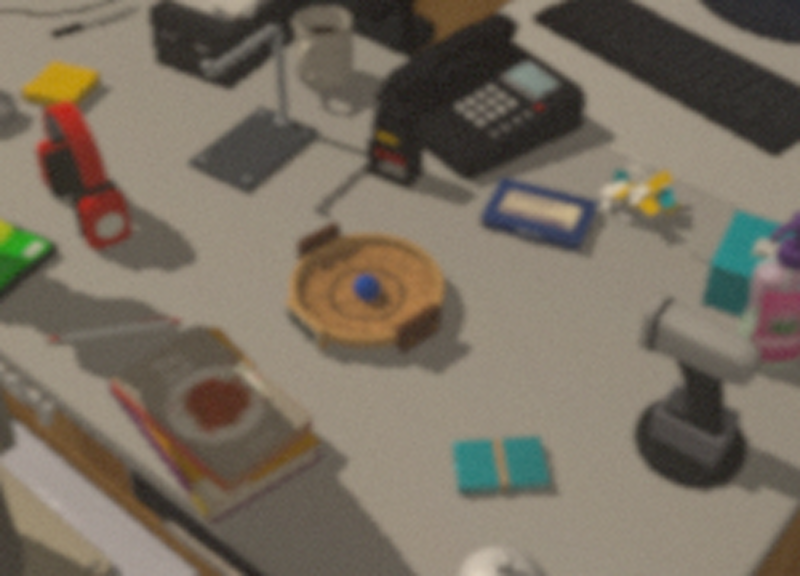

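View pics/t1.png

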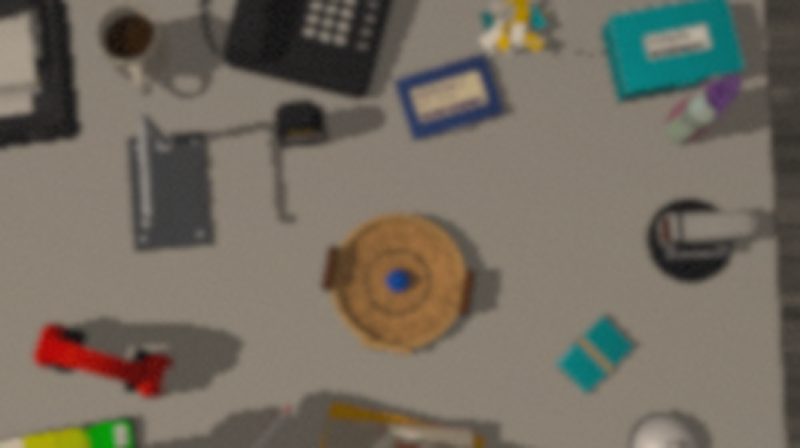

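```bash
cat > h.py <<'E'
import numpy as np, cv2
from workcell import arm, snapshot, camera_model, models
np.set_printoptions(precision=4,suppress=True)
def cam(n, st=None):
    c=camera_model(n)
    if n=="wrist":
        st=st or arm.get_state(); M=np.array(c['mount']); R=np.array(st['eef_rot']); 
        c['position']=R@M[:3,3]+np.array(st['ee_pos']); c['rotation']=R@M[:3,:3]
    return c
def ray(c,u,v):
    d=np.array([(u-c['cx'])/c['fx'],-(v-c['cy'])/c['fy'],-1.]); return np.array(c['position']),np.array(c['rotation'])@d
def plane(c,u,v,z):
    p,d=ray(c,u,v); return p+d*(z-p[2])/d[2]
def proj(c,P):
    q=(np.atleast_2d(P)-np.array(c['position']))@np.array(c['rotation'])
    return np.c_[c['cx']+c['fx']*q[:,0]/-q[:,2], c['cy']-c['fy']*q[:,1]/-q[:,2]]
def tri(obs):
    A=np.zeros((3,3));b=np.zeros(3)
    for c,u,v in obs:
        p,d=ray(c,u,v); d=d/np.linalg.norm(d); Q=np.eye(3)-np.outer(d,d); A+=Q;b+=Q@p
    x=np.linalg.solve(A,b); return x,[np.round(proj(c,x)[0]-[u,v],1).tolist() for c,u,v in obs]
E
python3 - <<'E'
from h import *
T=cam("top");S=cam("scene")
t=lambda u,v:(140+u/3.2,130+v/3.2); s=lambda u,v:(140+u/3.2,130+v/3.2)
print("ball tri",tri([(T,*t(398,279)),(S,*s(367,288))]))
for n,a,z in [("dish rim L",(331,282),.03),("rim R",(467,283),.03),("rim top",(400,215),.03),("rim bot",(400,352),.03),("ball",(398,279),.0225),("gripL",(334,268),.046),("gripR",(466,292),.046)]: print(n,plane(T,*t(*a),z))
for n,a,z in [("st TL",(130,138),.008),("TR",(208,132),.008),("BR",(214,242),.008),("BL",(135,250),.008),("bar post",(148,120),.15),("bar tip",(146,207),.15)]: print(n,plane(T,*t(*a),z))
print("bar tip tri",tri([(T,*t(146,207)),(S,*s(209,66))]),"post top",tri([(T,*t(148,120)),(S,*s(277,30))]))
for n,a,z in [("ear L",(48,345),.08),("ear R",(155,375),.08),("ear mid",(103,358),.142)]: print(n,plane(T,*t(*a),z))
print("scanner base", plane(T,*t(689,242),0.01),"L",plane(T,*t(648,240),0.01), plane(S,*s(691,440),0.01))
print("window", tri([(T,*t(664,228)),(S,*s(660,318))]), "cable end",tri([(T,*t(757,226)),(S,*s(755,360))]))
for n,a in [("cards",(597,355)),("c",(635,345)),("c",(560,355)),("pad",(452,97)),("stamp",(300,125))]: print(n,plane(T,*t(*a),.014))
E
```

```text
ball tri (array([ 0.502 , -0.0539,  0.0191]), [[-0.0, 0.0], [0.0, -0.0]])
dish rim L [0.4969 0.0296 0.03  ]
rim R [ 0.4966 -0.1396  0.03  ]
rim top [ 0.5816 -0.0562  0.03  ]
rim bot [ 0.4109 -0.0564  0.03  ]
ball [ 0.5018 -0.0539  0.0225]
gripL [0.5128 0.0255 0.046 ]
gripR [ 0.4841 -0.137   0.046 ]
st TL [0.6837 0.292  0.008 ]
TR [0.692  0.1914 0.008 ]
BR [0.549  0.1799 0.008 ]
BL [0.5383 0.2801 0.008 ]
bar post [0.6744 0.2403 0.15  ]
bar tip [0.5718 0.239  0.15  ]
bar tip tri (array([0.5678, 0.2418, 0.1517]), [[-0.9, 1.0], [1.3, -0.1]]) post top (array([0.6742, 0.2401, 0.1511]), [[0.0, -0.0], [-0.0, 0.0]])
ear L [0.4155 0.3643 0.08  ]
ear R [0.3809 0.2354 0.08  ]
ear mid [0.3992 0.2833 0.142 ]
scanner base [ 0.5518 -0.4227  0.01  ] L [ 0.5541 -0.371   0.01  ] [ 0.5517 -0.4273  0.01  ]
window (array([ 0.5558, -0.3644,  0.1332]), [[1.1, -0.8], [-1.7, 0.3]]) cable end (array([ 0.5537, -0.4634,  0.1483]), [[0.1, -0.1], [-0.2, 0.0]])
cards [ 0.409 -0.302  0.014]
c [ 0.4217 -0.3496  0.014 ]
c [ 0.4088 -0.256   0.014 ]
pad [ 0.7383 -0.1234  0.014 ]
stamp [0.7004 0.0723 0.014 ]
```

The scene shows the ear defenders at the left (~(0.40, 0.29)), the stand behind with its post farthest away, the dish in the middle (~(0.50, -0.055)), and the scanner at the right with its window facing left (~(0.556, -0.364)). The computed heights and sizes agree with the given ones. I'm moving above the ear defenders.

```bash
python3 -m pendant '[0,-40,-30,0,7, 0,-75,-55,0,14, 0,-110,-85,0,21, 0,-140,-110,0,28, 0,-170,-130,0,35, 0,-195,-150,0,42, 0,-220,-170,0,49, 0,-245,-190,0,56, 0,-265,-205,0,63, 0,-280,-215,0,70, 0,-290,-225,0,77, 0,-290,-225,0,84, 0,-290,-225,0,87, 0,-290,-225,0,87, 0,-290,-225,0,87]'
python3 - <<'E'
from h import *
s=arm.get_state(); print(s['time'],s['ee_pos'],s['eef_rot'][0],s['q'])
im=snapshot("wrist"); cv2.imwrite("pics/w1.png",im[:,:,::-1])
for q in ["ear_defenders","band_top"]:
    for d in models.trace("wrist",q)[:1]: print(q,d['p'],d['rect'])
E
```

```text
time: 2.65
ee_pos: [0.3994, 0.2909, 0.2484]
eef_rot: [[0.257, 0.966, 0.0], [0.966, -0.257, 0.0], [0.0, 0.0, -1.0]]
force: [0.1, -0.8, 0.2]
opening: 0.0857
2.65 [0.3994 0.2909 0.2484] [0.2571 0.9664 0.0002] [ 28.5675   2.4922 -17.3228  70.1714  -0.0006 133.4655]
ear_defenders 0.83 [221.2, 77.2, 272.1, 218.5]
band_top 0.74 [221.4, 78.2, 277.5, 219.7]
```

View pics/w1.png

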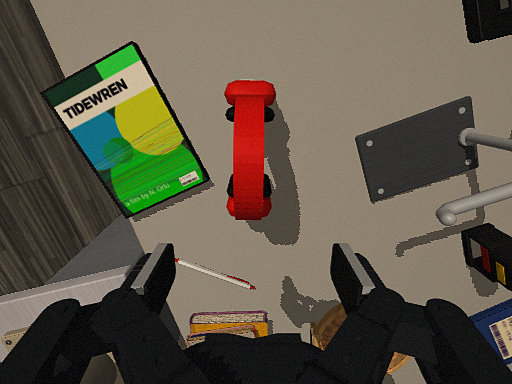

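```bash
python3 - <<'E'
from h import *
im=cv2.imread("pics/w1.png").astype(int); B,G,R=im[...,0],im[...,1],im[...,2]
m=(R>120)&(G<60)&(B<70); m[:,:200]=0; m[:,300:]=0; m[240:]=0
r=np.where(m.sum(1)>4)[0]; print(r[0],r[-1])
for v in range(78,222,6):
    c=np.where(m[v])[0]; print(v,c.min() if len(c) else 0,c.max() if len(c) else 0,end=' | ')
print()
st=arm.get_state();W=cam("wrist",st); Rt=np.array(st['eef_rot']);p=np.array(st['ee_pos'])
for z in (0,.02,.036,.05,.072): 
    a=Rt.T@(plane(W,249.5,r[0],z)-p);b=Rt.T@(plane(W,249,r[-1]+1,z)-p); print(z,a,b,a[0]-b[0],(a+b)[:2]/2)
# stand corners in wrist view z=.008
for n,u,v in [("TL",357,137),("TR",470,96),("BR",478,158),("BL",375,202)]: print(n,plane(W,u,v,.008))
print("bar tip",plane(W,447,215,.160))
E
```

```text
80 212
78 0 0 | 84 228 270 | 90 225 273 | 96 227 268 | 102 235 263 | 108 235 263 | 114 234 263 | 120 234 263 | 126 234 263 | 132 234 263 | 138 233 263 | 144 234 263 | 150 233 263 | 156 233 263 | 162 233 263 | 168 233 263 | 174 233 263 | 180 233 262 | 186 233 262 | 192 233 262 | 198 228 262 | 204 227 262 | 210 229 259 | 216 0 0 | 
0 [ 0.0999 -0.0051  0.2483] [-0.0836 -0.0063  0.2483] 0.18348317721161927 [ 0.0082 -0.0057]
0.02 [ 0.0991 -0.0049  0.2283] [-0.0746 -0.0061  0.2283] 0.17365517189248286 [ 0.0123 -0.0055]
0.036 [ 0.0984 -0.0047  0.2123] [-0.0674 -0.0058  0.2123] 0.1657927676371738 [ 0.0155 -0.0053]
0.05 [ 0.0978 -0.0046  0.1983] [-0.0611 -0.0056  0.1983] 0.1589131639137783 [ 0.0184 -0.0051]
0.072 [ 0.0969 -0.0043  0.1763] [-0.0512 -0.0053  0.1763] 0.1481023580627283 [ 0.0229 -0.0048]
TL [0.5388 0.2847 0.008 ]
TR [0.6831 0.2996 0.008 ]
BR [0.6931 0.2147 0.008 ]
BL [0.5511 0.186  0.008 ]
bar tip [0.5543 0.2362 0.16  ]
```

The wrist view shows the ear defenders aligned with the tool axes, with the band in columns 233–265 (a width that matches a 150 mm top) and its middle about 15 mm along tool x. Now descending and gripping.

```bash
python3 -m pendant '[0,7,-1,20,0, 0,13,-3,45,0, 0,13,-3,68,0, 0,13,-3,84,0, 0,13,-3,92,0, 0,13,-3,94,0, 0,13,-3,94,0, 1,13,-3,94,0, 1,13,-3,94,0, 1,13,-3,94,0, 1,13,-3,94,0, 1,13,-3,94,0, 1,13,-3,94,0, 1,13,-3,94,0, 1,13,-3,94,0]' 25
python3 - <<'E'
from h import *
im=snapshot("wrist"); cv2.imwrite("pics/w2.png",im[:,:,::-1])
E
```

```text
time: 4.05
ee_pos: [0.4001, 0.3046, 0.1551]
eef_rot: [[0.258, 0.966, 0.001], [0.966, -0.258, 0.001], [0.001, 0.001, -1.0]]
force: [-1.3, -0.1, 5.4]
opening: 0.0251
```

View pics/w2.png

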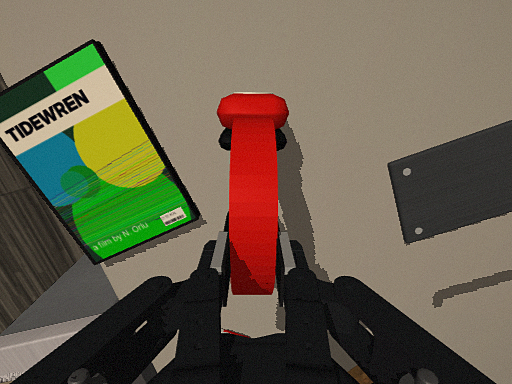

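Grip holds (opening 25 mm against the 26 mm band). Next I lift, turn to the stand's yaw and stop short of the bar tip to measure the bar from close by.

```bash
python3 -m pendant '[1,0,0,-5,0, 1,0,0,-18,0, 1,0,0,-35,0, 1,0,0,-50,0, 1,0,0,-57,0, 1,-4,8,-57,-3, 1,-12,24,-57,-8, 1,-23,44,-57,-14, 1,-34,64,-57,-18, 1,-41,78,-57,-20, 1,-44,84,-57,-20, 1,-44,84,-57,-20, 1,-44,84,-57,-20]'
python3 - <<'E'
from h import *
for n in ("wrist","top","scene"):
    im=snapshot(n)[:,:,::-1]; cv2.imwrite(f"pics/{n}3.png",im)
a=cv2.imread("pics/wrist3.png")[:, :]; t=cv2.imread("pics/top3.png")[150:220,165:225]; s=cv2.imread("pics/scene3.png")[125:205,185:255]
t=cv2.resize(t,(300,350),interpolation=cv2.INTER_CUBIC); s=cv2.resize(s,(350,400),interpolation=cv2.INTER_CUBIC)
c=np.zeros((600,800,3),np.uint8); c[:384,:512]=a; c[:350,500:800]=t; c[384:,:350]=s[:216]
cv2.imwrite("pics/c3.png",c)
E
```

```text
time: 5.18
ee_pos: [0.4689, 0.24, 0.2107]
eef_rot: [[-0.086, 0.996, -0.002], [0.996, 0.086, 0.0], [0.0, -0.002, -1.0]]
force: [-0.0, 0.4, -1.4]
opening: 0.025
```

View pics/c3.png

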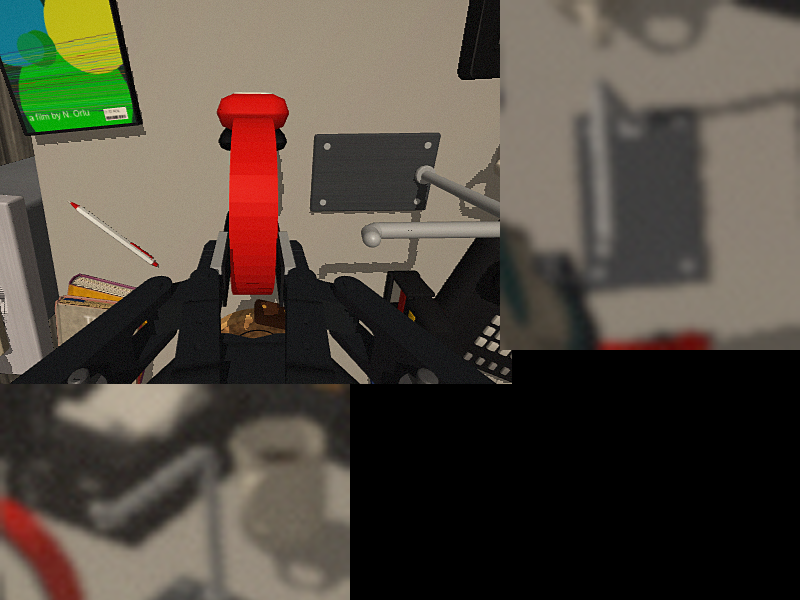

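```bash
python3 - <<'E'
from h import *
st=arm.get_state();W=cam("wrist",st);T=cam("top")
C=[plane(W,u,v,.008) for u,v in [(314,135),(440,133),(432,211),(310,210)]]
for c in C: print(c)
c=np.mean(C,0); print("centre",c,"yaws",[np.degrees(np.arctan2(*(b-a)[[1,0]])).round(1) for a,b in [(C[0],C[1]),(C[3],C[2])]],[np.degrees(np.arctan2((b-a)[0],-(b-a)[1])).round(1) for a,b in [(C[0],C[3]),(C[1],C[2])]])
im=cv2.imread("pics/wrist3.png"); g=cv2.cvtColor(im,cv2.COLOR_BGR2GRAY).astype(float)
for u in (385,400,430,460,490):
    col=g[214:250,u]; d=np.diff(col); print(u,214+d.argmax(),214+d.argmin(),end='; ')
print()
for u,v in [(371,235),(385,230.5),(440,229.5),(495,229)]: print(u,plane(W,u,v,.154))
print("post base",plane(W,421,177,.008))
print("top: bar",[plane(T,165+(u-500)/5,150+v/5,.154) for u,v in [(603,245),(600,95)]])
E
```

```text
[0.5362 0.2847 0.008 ]
[0.6835 0.3003 0.008 ]
[0.7043 0.2018 0.008 ]
[0.5466 0.1889 0.008 ]
centre [0.6177 0.2439 0.008 ] yaws [np.float64(6.0), np.float64(4.7)] [np.float64(6.2), np.float64(11.9)]
385 238 221; 400 238 221; 430 237 220; 460 237 236; 490 221 237; 
371 [0.5566 0.2335 0.154 ]
385 [0.566  0.2381 0.154 ]
440 [0.6061 0.2426 0.154 ]
495 [0.6463 0.2466 0.154 ]
post base [0.6768 0.2455 0.008 ]
top: bar [array([0.5552, 0.2377, 0.154 ]), array([0.6678, 0.244 , 0.154 ])]
```

The bar runs through about (0.617, 0.241) with a yaw of about 5°; its tip is at pixel (371, 235). Tool yaw is 4.9°, so I advance along the bar and lower.

```bash
python3 -m pendant '[1,-1,8,0,0, 1,-2,24,0,0, 1,-4,46,0,0, 1,-5,70,0,0, 1,-7,94,0,0, 1,-9,118,0,0, 1,-10,136,0,0, 1,-11,147,0,0, 1,-11,150,0,0, 1,-11,150,0,0, 1,-11,150,6,0, 1,-11,150,14,0, 1,-11,150,22,0, 1,-11,150,27,0, 1,-11,150,29,0, 1,-11,150,29,0, 1,-11,150,29,0]'
```

```text
time: 6.75
ee_pos: [0.6198, 0.2423, 0.1822]
eef_rot: [[-0.088, 0.996, 0.0], [0.996, 0.088, 0.0], [0.0, 0.0, -1.0]]
force: [-0.1, -0.1, -0.9]
opening: 0.0253
```

```bash
python3 -m pendant '[1,0,0,1,0, 1,0,0,2,0, 1,0,0,2,0]'; python3 -m pendant '[0.4,0,0,0,0, 0.4,0,0,0,0, 0.4,0,0,0,0, 0.4,0,0,0,0, 0.4,0,0,0,0, 0.4,0,0,0,0]'; python3 -m pendant '[0.4,0,0,-4,0, 0.4,0,0,-15,0, 0.4,0,0,-35,0, 0.4,0,0,-60,0, 0.4,0,0,-90,0, 0.4,0,0,-105,0, 0.4,0,0,-105,0]'
python3 - <<'E'
from h import *
ims=[]
for n in ("wrist","scene"):
    im=snapshot(n)[:,:,::-1]; cv2.imwrite(f"pics/{n}4.png",im)
s=cv2.imread("pics/scene4.png")[125:205,170:270]
c=np.zeros((600,800,3),np.uint8); c[:384,:512]=cv2.imread("pics/wrist4.png"); c[384:,:270]=cv2.resize(s,(270,216),interpolation=cv2.INTER_CUBIC)
cv2.imwrite("pics/c4.png",c)
E
```

```text
time: 7.0
ee_pos: [0.6204, 0.2423, 0.1809]
eef_rot: [[-0.087, 0.996, 0.001], [0.996, 0.087, 0.0], [0.0, 0.001, -1.0]]
force: [-0.2, -0.9, -0.1]
opening: 0.025
time: 7.5
ee_pos: [0.62, 0.2422, 0.1803]
eef_rot: [[-0.088, 0.996, 0.0], [0.996, 0.088, 0.0], [0.0, 0.0, -1.0]]
force: [-0.4, -1.3, 0.3]
opening: 0.051
time: 8.08
ee_pos: [0.6226, 0.243, 0.2921]
eef_rot: [[-0.088, 0.996, 0.01], [0.996, 0.088, 0.003], [0.002, 0.01, -1.0]]
force: [0.8, -0.9, 0.0]
opening: 0.0512
```

View pics/c4.png

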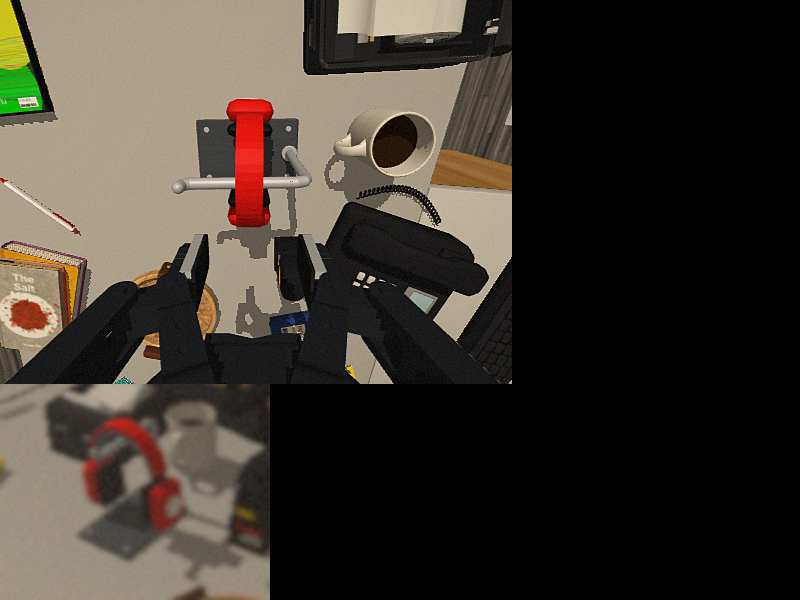

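The ear defenders hang on the bar, one cup on each side (wrist pixels (250, 100–225)), and are released. Next is a look at the dish from above grip_left.

```bash
python3 -m pendant '[0.4,-10,-6,0,-5, 0.4,-40,-25,0,-12, 0.4,-75,-46,8,-19, 0.4,-110,-67,16,-26, 0.4,-140,-86,25,-33, 0.4,-170,-104,32,-40, 0.4,-190,-116,37,-47, 0.4,-203,-124,37,-54, 0.4,-203,-124,37,-61, 0.4,-203,-124,37,-68, 0.4,-203,-124,37,-75, 0.4,-203,-124,37,-75, 0.4,-203,-124,37,-75, 0.4,-203,-124,37,-75]'
python3 - <<'E'
from h import *
st=arm.get_state(); print(st['q'])
for n in ("wrist","top","scene"):
    im=snapshot(n)[:,:,::-1]; cv2.imwrite(f"pics/{n}5.png",im)
for q in ["scan_stand","window","ear_defenders"]:
  for n in ("scene","top"):
    r=models.spot_in(n,q); print(n,q,[(np.round(d['rect'],1).tolist(),round(float(d['p']),2)) for d in r[:1]])
E
```

```text
time: 9.35
ee_pos: [0.5135, 0.0293, 0.2474]
eef_rot: [[-0.984, 0.176, -0.002], [0.176, 0.984, 0.0], [0.002, -0.0, -1.0]]
force: [-0.6, -0.2, -0.7]
opening: 0.0516
[ -3.9387   4.7059 -15.0732  70.3267   0.0002   6.1772]
scene scan_stand [([336.8, 224.4, 378.9, 282.6], 0.81)]
top scan_stand [([344.4, 192.9, 374.3, 216.9], 0.72)]
scene window []
top window [([342.1, 188.4, 373.4, 218.1], 0.97)]
scene ear_defenders [([201.5, 136.0, 238.0, 179.7], 0.9)]
top ear_defenders [([167.7, 176.8, 211.3, 195.4], 0.89)]
```

View pics/wrist5.png

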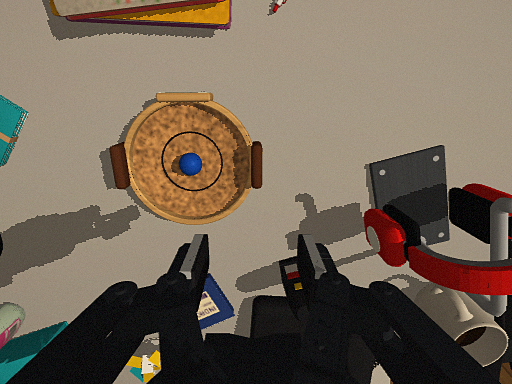

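```bash
python3 - <<'E'
from h import *
st=arm.get_state();W=cam("wrist",st);R=np.array(st['eef_rot']);p=np.array(st['ee_pos'])
im=cv2.imread("pics/wrist5.png"); hsv=cv2.cvtColor(im,cv2.COLOR_BGR2HSV)
m=((hsv[...,0]<14)&(hsv[...,1]>90)&(hsv[...,2]>25)&(hsv[...,2]<110)).astype(np.uint8); m=cv2.morphologyEx(m,cv2.MORPH_OPEN,np.ones((3,3)))
n,l,s,c=cv2.connectedComponentsWithStats(m[90:230,100:280])
for i in range(1,n):
    if s[i,4]>100:
        pts=np.argwhere(l==i)[:,::-1]+[100,90]; r=cv2.minAreaRect(pts.astype(np.float32)); print(s[i,4],r, s[i,:4]+[100,90,0,0], "tool mm",(R.T@(plane(W,*r[0],.046)-p))*1000)
b=((hsv[...,0]>105)&(hsv[...,0]<125)&(hsv[...,1]>150)); y,x=np.where(b[130:190,165:215]); u,v=x.mean()+165,y.mean()+130
P=plane(W,u,v,.0225); print("ball",u,v,P,(R.T@(P-p))*1000)
# rim outer extents
for u,v in [(125,160),(256,160),(186,223)]: print(plane(W,u,v,.03))
# label bar direction
for u,v in [(157,97),(212,98)]: print("label",(R.T@(plane(W,u,v,.036)-p))*1000)
E
```

```text
627 ((119.48648834228516, 165.91891479492188), (45.37411880493164, 15.124707221984863), 80.53767395019531) [110 143  20  46] tool mm [   1.3181 -162.9992  202.3779]
438 ((255.99996948242188, 164.49998474121094), (44.99999237060547, 9.999998092651367), 90.0) [251 142  11  46] tool mm [  3.3117   4.0916 202.376 ]
ball 189.92226890756302 162.35714285714286 [ 0.4998 -0.0515  0.0225] [  0.1958 -81.9324 225.8772]
[ 0.4811 -0.1302  0.03  ]
[0.5099 0.0343 0.03  ]
[ 0.5807 -0.0758  0.03  ]
label [  81.3222 -111.3899  212.3707]
label [ 80.2883 -47.4411 212.3702]
```

Dish view: grip_left is at (256, 164), the ball is in the ring at (190, 162), and the label faces the robot. The grip is about (3, 4) mm from the tool axis and the yaw agrees within 1°. Descending.

```bash
python3 -m pendant '[0.45,1,1,10,0, 0.45,2,3,40,0, 0.45,2,4,75,0, 0.45,2,4,110,0, 0.45,2,4,140,0, 0.45,2,4,165,0, 0.45,2,4,182,0, 0.45,2,4,194,0, 0.45,2,4,201,0, 0.45,2,4,204,0, 0.45,2,4,204,0, 0.45,2,4,204,0]' 45
python3 - <<'E'
from h import *
im=snapshot("wrist")[:,:,::-1]; cv2.imwrite("pics/wrist6.png",im)
E
```

```text
time: 10.8
ee_pos: [0.5135, 0.0335, 0.0448]
eef_rot: [[-0.985, 0.173, 0.001], [0.173, 0.985, -0.0], [-0.001, 0.0, -1.0]]
force: [-0.7, -0.2, -0.4]
opening: 0.0468
```

View pics/wrist6.png

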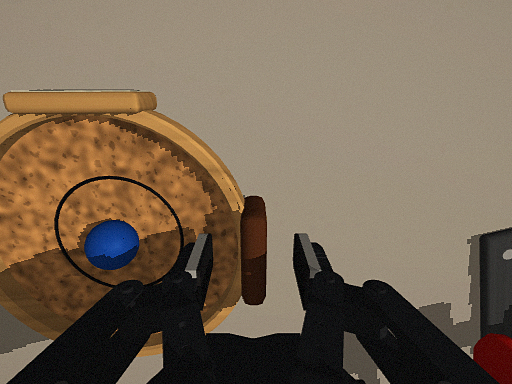

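The grip (columns 242–266) is centred between the pads and the ball is in the ring. Closing.

```bash
python3 -m pendant '[0.6,0,0,1,0, 0.7,0,0,1,0, 0.75,0,0,1,0, 0.8,0,0,1,0, 0.85,0,0,1,0, 0.9,0,0,1,0, 1,0,0,1,0, 1,0,0,1,0, 1,0,0,1,0, 1,0,0,1,0]' 45; python3 -m pendant '[1,0,0,0,0, 1,0,0,-1,0, 1,0,0,-2,0, 1,0,0,-4,0, 1,0,0,-6,0, 1,0,0,-9,0, 1,0,0,-12,0, 1,0,0,-15,0, 1,0,0,-18,0, 1,0,0,-20,0, 1,0,0,-21,0, 1,0,0,-21,0]'
python3 - <<'E'
from h import *
st=arm.get_state(); W=cam("wrist",st)
im=snapshot("wrist")[:,:,::-1]; cv2.imwrite("pics/wrist7.png",im); print(st['torque'])
E
```

```text
time: 11.68
ee_pos: [0.5135, 0.0335, 0.0439]
eef_rot: [[-0.985, 0.173, 0.001], [0.173, 0.985, -0.0], [-0.001, 0.0, -1.0]]
force: [-1.1, 1.2, 6.3]
opening: 0.0144
time: 12.68
ee_pos: [0.5132, 0.0334, 0.0647]
eef_rot: [[-0.985, 0.173, 0.001], [0.173, 0.985, -0.0], [-0.001, 0.0, -1.0]]
force: [0.3, -0.9, -1.8]
opening: 0.0139
[0.1537 0.0078 0.0257]
```

View pics/wrist7.png

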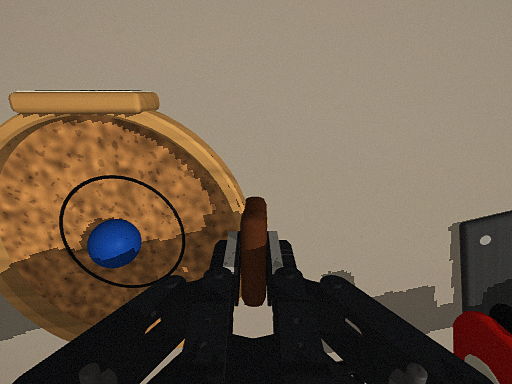

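The dish is up about 21 mm and level, with the ball still in the ring (grip 13.9 mm, load 1.8 N). Before carrying it over, I take a closer look at the scanner.

```bash
python3 - <<'E'
from h import *
t=cv2.imread("pics/top0.png")[185:225,335:385]; s=cv2.imread("pics/scene0.png")[215:290,330:385]
c=np.zeros((600,800,3),np.uint8)
c[:320,:400]=cv2.resize(t,None,fx=8,fy=8,interpolation=cv2.INTER_CUBIC); c[:600,400:]=cv2.resize(s,None,fx=400/55,fy=8,interpolation=cv2.INTER_CUBIC)
cv2.imwrite("pics/c8.png",c)
E
```

```text
(no output)
```

View pics/c8.png

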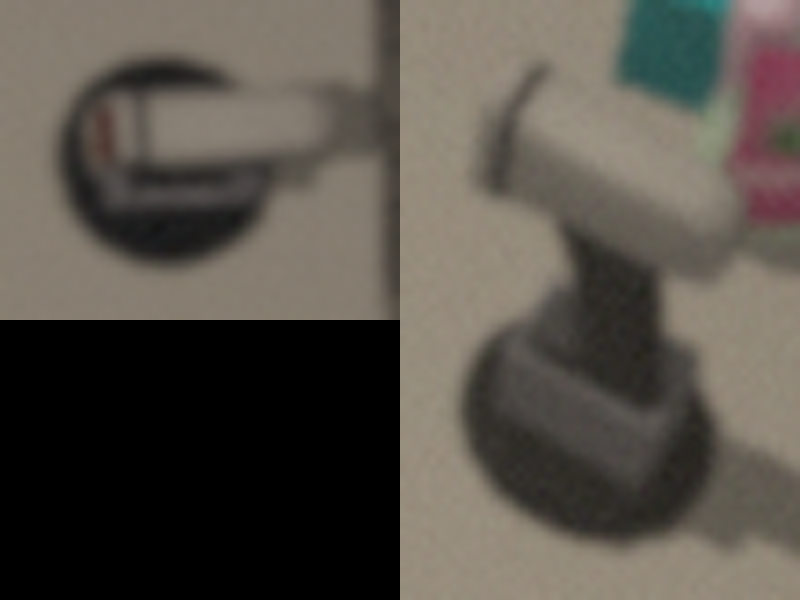

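```bash
python3 - <<'E'
from h import *
T=cam("top");S=cam("scene")
t=lambda u,v:(335+u/8,185+v/8); s=lambda u,v:(330+(u-400)*55/400,215+v/8)
def yaw(a,b,c,f,z): 
    d=plane(c,*f(*a),z)-plane(c,*f(*b),z); return np.degrees(np.arctan2(d[0],d[1]))  # -x axis angle from +y toward +x
print("head mid",yaw((105,133),(325,120),T,t,.14),"block",yaw((110,205),(262,190),T,t,.03),yaw((112,183),(262,175),T,t,.04))
print("head edges",yaw((140,90),(320,92),T,t,.15),yaw((150,165),(315,155),T,t,.15))
for z in (.03,.04,.05): print("scene block",z,yaw((500,345),(640,425),S,s,z))
for z in (.01,.02): print("base",plane(T,*t(166,160),z),plane(S,*s(590,415),z))
print("window",plane(T,*t(105,133),.134),"head back",plane(T,*t(325,120),.15))
E
```

```text
head mid -3.6945551220994557 block -5.944281277502379 -3.361424048504211
head edges 0.36463430657908136 -3.7791219881057847
scene block 0.03 -3.0401564834425243
scene block 0.04 -3.040156483442496
scene block 0.05 -3.0401564834424586
base [ 0.5544 -0.4246  0.01  ] [ 0.5542 -0.4266  0.01  ]
base [ 0.5531 -0.4218  0.02  ] [ 0.546  -0.4292  0.02  ]
window [ 0.5511 -0.3624  0.134 ] head back [ 0.5555 -0.4591  0.15  ]
```

Scanner: the window is at top-crop pixel (105, 133), giving (0.551, -0.362), and the base at (0.554, -0.425), i.e. 64 mm apart as given. The viewing axis is about 3° off +y, so the target TCP is (0.457, -0.198, 0.157) with tool x at a yaw of 273°. Lifting, then the first half of the carry and turn.

```bash
python3 -m pendant '[1,0,0,-2,0, 1,0,0,-6,0, 1,0,0,-12,0, 1,0,0,-19,0, 1,0,0,-27,0, 1,0,0,-35,0, 1,0,0,-43,0, 1,0,0,-50,0, 1,0,0,-55,0, 1,0,0,-58,0, 1,0,0,-60,0, 1,0,0,-60,0, 1,0,0,-60,0]'; python3 -m pendant '[1,0,0,0,0, 1,0,-1,0,-0.5, 1,0,-4,0,-1.6, 1,1,-8,-1,-3.4, 1,1,-14,-2,-6, 1,1,-22,-3,-9.4, 1,2,-31,-4,-13.5, 1,3,-42,-6,-18, 1,4,-54,-7,-23, 1,4,-65,-9,-28, 1,5,-77,-10,-33, 1,6,-88,-12,-37.5, 1,7,-97,-13,-41.6, 1,7,-105,-14,-45, 1,7,-111,-15,-47.6, 1,8,-115,-15,-49.4, 1,8,-118,-16,-50.5, 1,8,-119,-16,-51, 1,8,-119,-16,-51, 1,8,-119,-16,-51]'
python3 - <<'E'
from h import *
st=arm.get_state(); print(st['q'],st['torque'])
im=snapshot("wrist")[:,:,::-1]; cv2.imwrite("pics/wrist9.png",im); 
hsv=cv2.cvtColor(im.copy(),cv2.COLOR_BGR2HSV); b=((hsv[...,0]>105)&(hsv[...,0]<125)&(hsv[...,1]>150)); b[:,220:]=0; b[:180]=0; y,x=np.where(b); print("ball px",x.mean(),y.mean(),len(x))
k=((hsv[...,2]<25)); k[:,200:]=0;k[:150]=0;k[260:]=0; y,x=np.where(k); print("ring",x.min(),x.max(),y.min())
E
```

```text
time: 13.82
ee_pos: [0.5127, 0.0335, 0.1241]
eef_rot: [[-0.985, 0.173, -0.0], [0.173, 0.985, 0.0], [0.0, -0.0, -1.0]]
force: [0.1, 0.5, -1.9]
opening: 0.0141
time: 15.48
ee_pos: [0.4842, -0.0823, 0.1401]
eef_rot: [[-0.755, -0.656, -0.001], [-0.656, 0.755, 0.0], [0.0, 0.001, -1.0]]
force: [0.2, -0.3, -1.8]
opening: 0.014
[-17.1914   7.2859 -26.0117  56.7363   0.0041 -58.1947] [ 0.1255  0.0893 -0.0042]
ball px 109.12900926585887 259.6503920171062 2806
ring 60 184 175
```

```bash
cat >> h.py <<'E'
def ball():
    """ball centre relative to the grip-mounted dish, mm: tool x, tool y (height of ball centre: TCP - 0.0214 m)"""
    st=arm.get_state(); W=cam("wrist",st); im=snapshot("wrist")[:,:,::-1].copy()
    return im,ballpos(im,W,st)
def ballpos(im,W,st):
    hsv=cv2.cvtColor(im,cv2.COLOR_BGR2HSV); b=((hsv[...,0]>105)&(hsv[...,0]<125)&(hsv[...,1]>150)); b[:,220:]=0; b[:180]=0
    y,x=np.where(b); p=np.array(st['ee_pos']); P=plane(W,x.mean(),y.mean(),p[2]-.0214); return x.mean().round(1),y.mean().round(1),((np.array(st['eef_rot']).T@(P-p))*1000).round(1)
E
python3 - <<'E'
from h import *
st=arm.get_state();W=cam("wrist",st)
for n in (6,7,9): print(n,ballpos(cv2.imread(f"pics/wrist{n}.png"),W,st))
for i in range(5): im,r=ball(); print(arm.get_state()['time'],r)
cv2.imwrite("pics/wrist10.png",im)
E
```

```text
6 (np.float64(112.7), np.float64(253.2), array([ -7.6, -84.8,  21.4]))
7 (np.float64(115.5), np.float64(252.0), array([ -6.7, -82.9,  21.4]))
9 (np.float64(109.1), np.float64(259.7), array([-12.2, -87.8,  21.4]))
15.5833 (np.float64(109.5), np.float64(259.7), array([-12.2, -87.6,  21.4]))
15.6333 (np.float64(108.7), np.float64(259.3), array([-11.9, -88. ,  21.4]))
15.6833 (np.float64(109.3), np.float64(259.0), array([-11.7, -87.6,  21.4]))
15.7333 (np.float64(109.4), np.float64(259.5), array([-12. , -87.6,  21.4]))
15.7833 (np.float64(109.2), np.float64(259.5), array([-12.1, -87.7,  21.4]))
```

```bash
python3 - <<'E'
s=open('h.py').read()
s=s.replace("y,x=np.where(b); p=np.array(st['ee_pos']); P=","n,l,S,C=cv2.connectedComponentsWithStats(b.astype(np.uint8)); i=1+S[1:,4].argmax(); x,y=C[i]; p=np.array(st['ee_pos']); P=").replace("x.mean(),y.mean(),p[2]","x,y,p[2]").replace("return x.mean().round(1),y.mean().round(1)","return S[i].tolist(),x.round(1),y.round(1)")
open('h.py','w').write(s)
E
python3 - <<'E'
from h import *
st=arm.get_state();W=cam("wrist",st)
for n in (6,7,9,10): print(n,ballpos(cv2.imread(f"pics/wrist{n}.png"),W,st))
a=cv2.imread("pics/wrist7.png")[80:384,:270]; b=cv2.imread("pics/wrist10.png")[80:384,:270]; cv2.imwrite("pics/c10.png",cv2.resize(np.hstack([a,b]),None,fx=1.45,fy=1.45))
E
```

```text
6 ([84, 220, 55, 50, 2118], np.float64(111.4), np.float64(244.5), array([ -1.5, -84.6,  21.4]))
7 ([87, 219, 54, 49, 2062], np.float64(113.8), np.float64(243.1), array([ -0.6, -83. ,  21.4]))
9 ([88, 219, 53, 49, 2055], np.float64(113.9), np.float64(243.1), array([ -0.6, -82.9,  21.4]))
10 ([88, 219, 53, 49, 2055], np.float64(113.9), np.float64(243.1), array([ -0.6, -82.9,  21.4]))
```

View pics/c10.png

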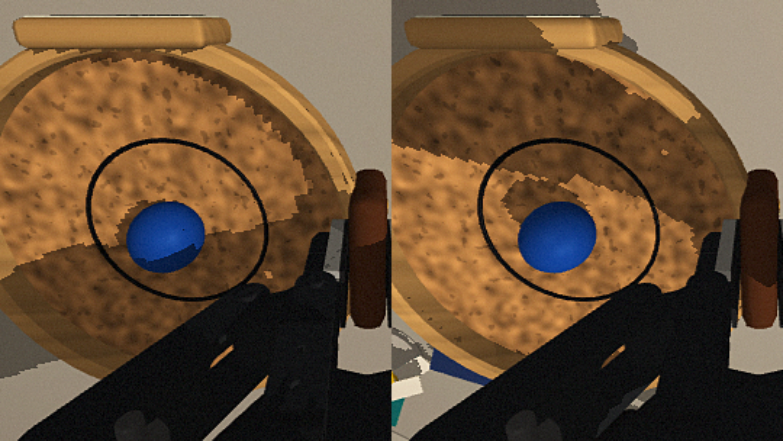

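The ball has not moved in the dish (113.9, 243.1 px in both views) and the dish is level. Second half of the carry.

```bash
python3 -m pendant '[1,1,-1,0,-0.5, 1,3,-2,0,-1.6, 1,6,-5,-1,-3.5, 1,11,-8,-2,-6, 1,18,-13,-3,-9.6, 1,25,-18,-4,-13.7, 1,34,-25,-6,-18.4, 1,43,-31,-8,-23.5, 1,53,-38,-9,-28.5, 1,62,-45,-11,-33.6, 1,71,-51,-13,-38.3, 1,78,-57,-14,-42.4, 1,85,-61,-15,-46, 1,90,-65,-16,-48.5, 1,93,-67,-16,-50.4, 1,95,-69,-17,-51.5, 1,96,-69,-17,-52, 1,96,-69,-17,-52, 1,96,-69,-17,-52, 1,96,-69,-17,-52]'
python3 - <<'E'
from h import *
im,r=ball(); print(r)
st=arm.get_state(); T=cam("top"); S=cam("scene"); W=cam("wrist",st)
ims={n:snapshot(n)[:,:,::-1].copy() for n in("top","scene")}
Rt=np.array(st['eef_rot']);p=np.array(st['ee_pos'])
f=np.array([-.05,.9986,0]); win=np.array([.551,-.3615,.134])
dc=p+Rt@np.array([0,-.0845,0]); dx=-Rt[:,0]; lab=dc-.088*dx; lab[2]=p[2]-.0439+.021
print("label est",lab,"before window",(lab-win)@f,"side",(lab-win)@np.array([f[1],-f[0],0]),"yaw err",np.degrees(np.arccos(dx@f)))
c=np.zeros((600,800,3),np.uint8)
c[:300,:400]=cv2.resize(ims["top"][175:250,285:385],(400,300),interpolation=cv2.INTER_CUBIC)
c[:480,400:]=cv2.resize(ims["scene"][190:310,285:385],(400,480),interpolation=cv2.INTER_CUBIC); c[300:600,:400]=cv2.resize(im,(400,300))
# overlay predicted label (green) and window (yellow), dish centre (magenta)
for n,o,k in (("top",(285,175),(0,0)),("scene",(285,190),(400,0))):
    for P,col in ((lab,(0,255,0)),(win,(0,255,255)),(dc-[0,0,.0214],(255,0,255))):
        u=proj(cam(n),P)[0]; cv2.circle(c,(int((u[0]-o[0])*4+k[0]),int((u[1]-o[1])*4+k[1])),3,col,-1)
cv2.imwrite("pics/c11.png",c)
for q in ("ear_defenders",): print([(np.round(d['rect'],1).tolist(),round(float(d['p']),2)) for d in models.spot_in("scene",q)[:1]])
E
```

```text
time: 17.45
ee_pos: [0.4572, -0.1972, 0.1572]
eef_rot: [[0.053, -0.999, -0.0], [-0.999, -0.053, 0.0], [-0.0, 0.0, -1.0]]
force: [0.1, 0.1, -1.9]
opening: 0.014
([87, 219, 54, 49, 2059], np.float64(113.8), np.float64(243.1), array([ -1.4, -82.7,  21.4]))
label est [ 0.5463 -0.2806  0.1344] before window 0.08104630474029392 side -0.0006661507334272398 yaw err 1.0037354001148573
[([203.1, 139.9, 236.2, 179.3], 0.88)]
```

View pics/c11.png

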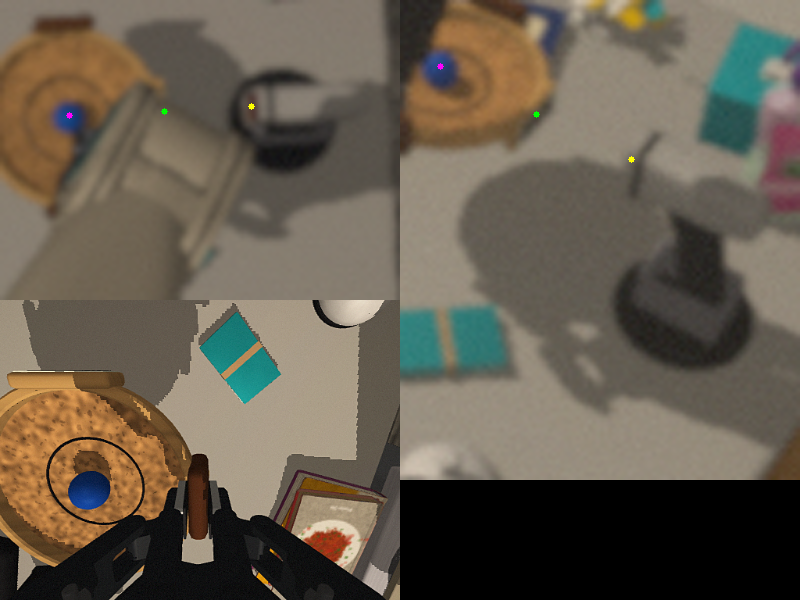

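The predicted label (green) and window (yellow) fall on the real label edge and scanner face, the ball is in the ring, and the ear defenders are still on the bar. I settle briefly and hand in.

```bash
python3 -m pendant '[1,0,0,0,0, 1,0,0,0,0, 1,0,0,0,0, 1,0,0,0,0, 1,0,0,0,0, 1,0,0,0,0]' && python3 -c "
from h import *
print(ball()[1]); hand_in()"
```

```text
time: 18.15
ee_pos: [0.4573, -0.1974, 0.1573]
eef_rot: [[0.053, -0.999, -0.0], [-0.999, -0.053, 0.0], [-0.0, 0.0, -1.0]]
force: [0.4, 0.4, -2.3]
opening: 0.014
([87, 219, 54, 49, 2056], np.float64(113.9), np.float64(243.2), array([ -1.4, -82.7,  21.4]))Traceback (most recent call last):
  File "<string>", line 3, in <module>
    print(ball()[1]); hand_in()
                      ^^^^^^^
NameError: name 'hand_in' is not defined
```

```bash
python3 -c "
from workcell import hand_in
print(hand_in())"
```

```text
the job is handed in; nothing more can be done
None
```

The job is handed in at about 18 s of the 62 s. The ear defenders hang on the bar, and the arm is holding the dish in front of the scanner window. The system gave no verdict, so everything below comes from my own measurements.

- **Ear defenders:** I pinched them by the band, slid them over the bar and released them near its middle. A wrist picture after release showed a cup on each side of the bar. The scene-camera network still found them there just before hand-in.
- **Dish:** I gripped it by grip_left at 45 N, lifted it level, turned it 103° and held it at the scanner. The grip held at 14 mm open and about 2 N of load.
- **Barcode position:** I estimate it at 81 mm in front of the window, under 1 mm off sideways, level with it (134 mm) and facing it within about 1°. This rests on the scanner position from the fixed cameras. My readings of the scanner's direction varied by about 6°; I used their middle value.
- **Ball:** it stayed at the same spot in the wrist picture (within 0.2 px) from the first lift to hand-in, inside the ring. Its measured distance from the grip was 83 mm, not the nominal 86 mm, which I took as measurement error.
- **Bystanders:** I did not re-measure the ink pad, date stamp or cards, but I never went near them.
- **Failed command:** my first hand-in call stopped on a missing import, before anything was handed in; the second went through.

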